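Load the yellow wax bar from behind a bottle

TASK

The yellow wax bar lies in the caddy behind one of the two bottles: lift that bottle out and stand it upright on the green pad, then lay the yellow bar flat in the pocket of the bar press, let go of it, and swing the clamp fully down so that it drives the bar home. Then stand the bottle back upright on the same white spot in the caddy that it came from. Leave the other bottle, the blue bar and everything else where they are.

Things in the scene. Friction and masses are not known exactly. Their poses are not given: they have to be found in the camera images.
- caddy: Flat grey tray, 170 (x) x 310 (y) mm, floor 4 mm thick; origin under its centre, -x edge towards the robot. Walls 20 mm high at the sides (y = +-152) and the middle (y = 0) make two lanes 150 mm apart; 14 mm rim at the far edge (x = +83), none at the near edge. In each lane a bottle stands on a white spot and a wax bar lies 6 to 17 mm behind it (+x), its length across the lane.
- spot_a (a point): Centre of the white spot (68 mm across) on the caddy floor in the lane at the caddy's -y side; a bottle stands within about 4 mm of the spot's centre at the start. A bar's centre lies 56 mm behind (+x of the caddy) the spot.
- spot_b (a point): The same in the lane at the caddy's +y side.
- black_c (a point): Black bottle with a grey band, white shoulder and red collar, 165 mm tall, body 60 mm across; this point is on its axis half-way up, 82.5 mm above its base. Its black cap, 48 mm across, is the top 40 mm and can be gripped from above. About 0.35 kg. Either bottle can be in either lane.
- white_c (a point): White bottle with a red band, 150 mm tall, body 52 mm across; this point is on its axis half-way up, 75 mm above its base. Its white cap, 44 mm across, is the top 38 mm and can be gripped from above. About 0.25 kg.
- yellow_c (a point): Yellow wax bar on a black base strip: a block 36 (its x) x 120 (its y) x 44 mm high, about 0.16 kg; this point is its centre. Symmetric under a half turn. It can be behind either bottle.
- blue_c (a point): Blue wax bar of the same shape and size, behind the other bottle; this point is its centre. It stays where it is.
- press: The bar press, fixed: aluminium base 75 (x) x 220 (y) x 14 mm; red lips, 40 mm high, form a pocket for a bar laid along the press's y, about 3 mm clearance all round. The long sides have lips only at the corners: the middle 72 mm is open on both sides for fingers. Origin on the bench under the pocket's centre. The clamp's hinge is at the -y end.
- pocket (a point): Where the bar's centre is when the bar rests on the raised seat in the pocket: 48 mm above the bench (bar's underside at 26 mm). Axes as the press's.
- seat (a joint): Brass floor of the pocket, in m: 0 up, grows as it is pressed down (to 0.012). Stiff: it takes 5 N to move, and stays where it is pushed. The closed clamp pushes the bar and the seat down by 10 mm.
- clamp (a joint): Clamp arm, rad: 0 closed (level over the bar, hard stop), 1.57 upright, 1.85 fully open; stays where left (hinge friction 0.22 N m). Steel arm 20 mm wide, 10 mm thick, a rubber pad beneath that presses the middle of the bar, and at its end a red handle 26 wide, 18 thick, 65 mm long. Upright, its tip is 265 mm above the bench. The last 0.12 rad takes 4 to 8 N at the handle.
- clamp_hinge (a point): On the clamp's hinge axis (the press's x axis), 75 mm above the bench and 85 mm towards -y of the pocket. When closed the arm runs from here towards +y of the press. This point's axes turn with the arm: its y runs along the arm, its z out of the arm's upper (outer) face.
- clamp_grip (a point): Centre of the red handle, 158 mm along the arm from the hinge and 3 mm towards the arm's upper face; the handle's upper face lies 9 mm beyond it.
- pad_c (a point): Centre of the top of the green pad, 100 x 100 x 3 mm, fixed on the bench.
- brush: Bystander: yellow brush 65 x 130 mm, 49 mm high, with a clear scraper on top; origin under its centre. Leave it.
- oval_brush: Bystander: grey metal oval brush 65 x 165 mm, 42 mm high; origin under its centre. Leave it.
- tape: Bystander: roll of tape lying flat, 110 mm across, 48 mm high; origin under its centre. Leave it.
- cork_block: Bystander: cork block 60 x 110 x 35 mm; origin under its centre. Leave it.
Mind the look-alikes: they are no part of the job. What is shaped like the part that bears black_c but pink is not meant.

How it is judged:
By the outcome, as a careful person would: the job done as asked, in the order asked, and still so for the second after the job is handed in, with the robot touching nothing.
It also fails if it takes over 72 s, if anything falls off the work surface, if the arm or the gripper's body presses on something with over 40 N, if the wrist force passes 120 N, or if a joint passes its speed limit or range.

ROBOT

A 6-joint arm with a two-finger parallel gripper is mounted at the origin on the work surface. World frame = base frame: x ahead of the robot, y to its left, z up, the work surface at z = 0. Lengths are in m, angles in rad, forces in N, time in s.
With the tool pointing down it reaches from about 0.425 to 0.95 m from the base axis. Payload 3.5 kg.
Tool frame: the origin (TCP) lies at the very end of the fingers, on their centre line; the grasp point (between the pads) lies 19 mm behind it (ctrl.grip_point_offset is the distance from the TCP to the grasp point, in m); z points along the fingers, y is the line along which they close (so a half turn about z gives the same grasp; the last joint's range is limited). The gripper opens to 85 mm and grips with 20 to 120 N. Pads are 22 mm wide; open, the fingers measure 114 mm over their backs; the gripper's body (76 mm by 85 mm) begins 54 mm behind the grasp point. The pads swing forward as they close: fully open they stand 13 mm farther back than shut.
Start: joints at [1.198, 0.286, 1.577, -0, 1.279, -0.15], TCP at [0.149, 0.658, 0.231] pointing down, gripper open.
Joint ranges: [-2.77, 2.77], [-0.9, 2.22], [0.21, 2.48], [-1.53, 4.67], [0.24, 2.81], [-2.84, 2.84]. Speed limits (rad/s): [2.79, 2.79, 3.14, 3.14, 3.14, 3.14].

INTERFACE

Orientations are given as a unit quaternion [x, y, z, w].
In Python, from plant import ctrl gives the robot as it stands. The module is installed in compiled form; this text tells all that it offers.
- The arm moves only by the shell command python3 -m pendant 'ROWS' [OPENING] [FORCE]. ROWS is JSON, a list of rows, each an object of numbers: "dx", "dy", "dz": the shift along the tool's x, y, z in cm; "twist": the turn about the tool's z in degrees. A call has 1 to 10 rows; each row is the pose to reach, as a shift and turn from the pose commanded when the call began, along the tool's axes at that moment; what a row does not reach only later rows make up. A row lasts 1/8 s, in which the tool goes at most 62.5 mm and 10.7 degrees, less where a joint would pass 70% of its speed; a pose out of reach is approached as far as the arm can. A call with a gripper value outside its range is refused whole. OPENING is the opening in per cent of the stroke, from 0 (shut) to 100 (fully open), set as the call begins (- or left out, the last holds). The fingers move at their own pace and stop on an object; FORCE is the grip in N (left out, the last holds). Time passes only in rows, so rows that repeat a pose let the fingers close. It gives the time, the measured TCP pose, the force, the opening and the grip force at its end, in the units of the state.
- ctrl.get_state(): the state, without advancing time (a new reading comes with each control period).
- ctrl.read_camera(name): name is "scene" or "top"; returns a dict with "img" (400x640x3 uint8, red, green, blue), "depth" (400x640 float32, m along the optical axis (not along the pixel's ray), 0 where there is no reading), "camera_matrix" (3x3 intrinsics, pixels), "distortion" ([k1, k2, p1, p2, k3] as OpenCV has them; the pictures are not rectified), "xyz" and "rotation" of the camera in the world. Camera axes: x right, y up, looking along -z (the intrinsics and any distortion apply to the point x, -y, -z); pixel columns grow to the right and rows downward; lengths in m; the calibration is good to about 2 mm. A picture is of the moment at which its call begins.
- ctrl.sign_off(): hands the job in; it is judged then, once.
The state is a dict: "time": time; "qpos": joint angles; "dq": joint speeds; "joint_efforts": joint torques, N m; "eef_pos": TCP position; "tcp_rot": TCP orientation; "contact_force": force on the tool from outside, world axes, zero at the start; "wrist_torque": the same for the moment, N m; "opening": opening from 0.0 (shut) to 1.0 (fully open); "finger_force": force on a finger pad.
Only numpy, scipy, OpenCV 4.12 (cv2) and the standard library are available. Lean on these libraries where they do the work, as an engineer would, in place of code of your own. Each camera call takes 0.05 s, during which the arm holds its last target. There are 200 camera calls.

## Working session

There is one attempt and no reset: what is moved stays moved. The work goes in short steps, Python scripts to look and compute and a shell command to move; the robot and the scene stay as the last step left them, time stands still between calls to the robot, and variables do not carry over. Pictures are saved under pics/ and viewed, at most 10 in all, crops included, and the job is handed in when it is done.

```bash
mkdir -p pics; cat > h.py <<'E'
import numpy as np, cv2
from plant import ctrl
from scipy.spatial.transform import Rotation as R
def rot(c):
    r=np.array(c["rotation"],float)
    return r if r.shape==(3,3) else R.from_quat(r).as_matrix()
def cloud(c):
    """world xyz for each pixel from depth"""
    h,w=c["depth"].shape
    u,v=np.meshgrid(np.arange(w),np.arange(h))
    p=cv2.undistortPoints(np.stack([u,v],-1).reshape(-1,1,2).astype(np.float64),np.array(c["camera_matrix"]),np.array(c["distortion"])).reshape(h,w,2)
    d=c["depth"]
    P=np.stack([p[...,0]*d,-p[...,1]*d,-d],-1)
    W=P@rot(c).T+np.array(c["xyz"]); W[d<=0]=np.nan
    return W
def ray(c,uv,z):
    p=cv2.undistortPoints(np.array(uv,float).reshape(-1,1,2),np.array(c["camera_matrix"]),np.array(c["distortion"])).reshape(-1,2)
    d=np.c_[p[:,0],-p[:,1],-np.ones(len(p))]@rot(c).T
    o=np.array(c["xyz"]); return o+d*((z-o[2])/d[:,2])[:,None]
def save(c,n): cv2.imwrite(f"pics/{n}.png",c["img"][...,::-1])
E
python3 - <<'E'
from h import *
import pickle
for n in("scene","top"):
    c=ctrl.read_camera(n); save(c,n+"0"); pickle.dump(c,open(n+".pkl","wb")); print(n,c["xyz"],c["rotation"],c["camera_matrix"],c["distortion"])
print(ctrl.get_state(), ctrl.grip_point_offset)
E
```

```text
scene [ 1.1547791  -0.36799767  0.83028992] [0.33076759 0.17948107 0.44006487 0.81530501] [[442.18751194   0.         319.94363728]
 [  0.         442.18751194 196.51776667]
 [  0.           0.           1.        ]] [-0.08132001  0.          0.          0.          0.        ]
top [0.36791193 0.02503892 1.11288008] [-0.0727502   0.07837875  0.74904256 -0.6538344 ] [[437.69217584   0.         320.89339233]
 [  0.         437.69217584 210.42938996]
 [  0.           0.           1.        ]] [-0.03439084  0.          0.          0.          0.        ]
{'time': 0.1, 'qpos': array([ 1.19801164e+00,  2.87123492e-01,  1.57803779e+00,  1.42244919e-05,
        1.27862654e+00, -1.49985696e-01]), 'dq': array([ 0.00196242, -0.00073453, -0.00520116,  0.00108948, -0.00318215,
        0.00030192]), 'joint_efforts': array([ 2.35464386e-04, -4.07294154e+01, -2.93701172e+01, -1.48446725e-04,
        3.43568361e-03,  1.55252656e-05]), 'eef_pos': array([0.1488846 , 0.65775771, 0.23005067]), 'tcp_rot': array([ 1.11171208e-01,  9.93800663e-01, -1.05854412e-03, -2.90214156e-04]), 'contact_force': array([ 1.04371034,  0.00704711, -0.21765227]), 'wrist_torque': array([-0.02097273, -0.00741345,  0.02550099]), 'finger_force': 0.0, 'opening': 0.9993920594863178} 0.0187
```

View pics/scene0.png

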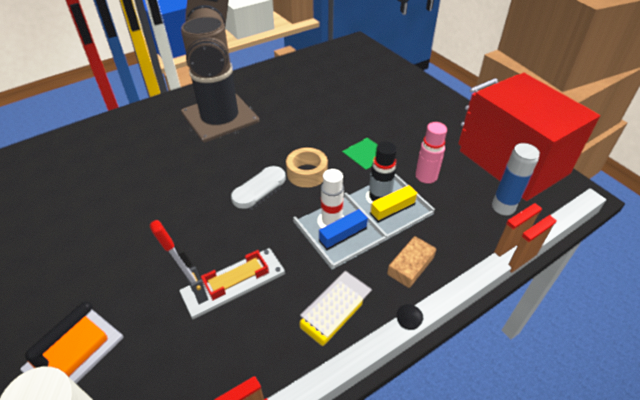

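View pics/top0.png

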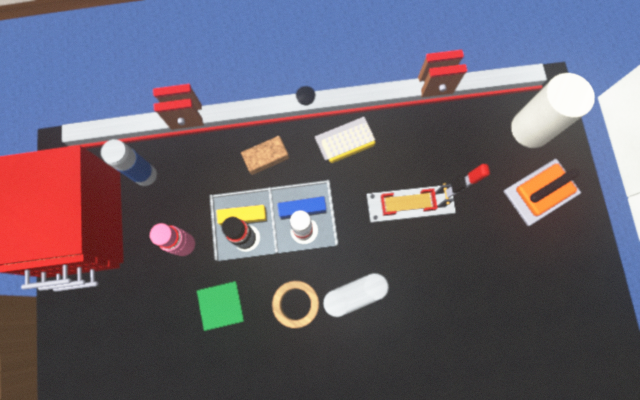

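The yellow bar lies behind the black bottle: scene picture bottle (384,170) and bar (394,203), top picture cap (236,228) and bar (241,213). The press is at (410,203) in the top picture with its clamp open, handle at (478,173). The green pad is at (220,305). Next I'll measure them.

```bash
cat > m.py <<'E'
from h import *
import pickle
S=pickle.load(open("scene.pkl","rb"));T=pickle.load(open("top.pkl","rb"))
def mask(c,lo,hi,box):
    hsv=cv2.cvtColor(c["img"],cv2.COLOR_RGB2HSV); m=cv2.inRange(hsv,np.array(lo),np.array(hi))
    k=np.zeros_like(m); x0,y0,x1,y1=box; k[y0:y1,x0:x1]=m[y0:y1,x0:x1]; return k
def rect(c,m,W,name,zr,plane=None):
    """minAreaRect in world xy of points with z in zr, and ray-cast of the same pixels to the plane"""
    P=W[(m>0)&(W[...,2]>zr[0])&(W[...,2]<zr[1])]; z=np.median(P[:,2])
    ys,xs=np.nonzero((m>0)&(W[...,2]>zr[0])&(W[...,2]<zr[1]))
    Q=ray(c,np.c_[xs,ys],plane if plane else z)[:,:2]
    r=cv2.minAreaRect((Q*1000).astype(np.float32)); b=cv2.boxPoints(r)
    e=[b[1]-b[0],b[2]-b[1]]; L=max(e,key=np.linalg.norm)
    print(name,"n",len(P),"z %.3f"%z,"ctr",np.round(r[0],1),"size",np.round(sorted(r[1]),1),"long-dir deg %.1f"%np.degrees(np.arctan2(L[1],L[0])))
if __name__=="__main__":
    WT,WS=cloud(T),cloud(S)
    for c,W,n,bx in((T,WT,"top",dict(y=(205,195,275,228),g=(185,270,255,340),seat=(370,180,440,225))),(S,WS,"scene",dict(y=(360,180,425,225),g=(335,130,400,175),seat=(200,250,275,300)))):
        print(n)
        rect(c,mask(c,(20,150,90),(35,255,255),bx['y']),W,"yellow",(.035,.06),.048)
        rect(c,mask(c,(50,100,50),(85,255,255),bx['g']),W,"pad",(-.01,.02),.003)
        rect(c,mask(c,(12,80,90),(32,255,255),bx['seat']),W,"seat",(.01,.04),.026)
    rect(T,mask(T,(90,150,90),(125,255,255),(270,190,335,225)),WT,"blue",(.035,.06),.048)
    # red handle
    for c,W,b in((T,WT,(455,155,500,195)),(S,WS,(140,210,185,255))):
        m=mask(c,(0,120,80),(8,255,255),b)|mask(c,(172,120,80),(180,255,255),b)
        P=W[m>0];P=P[~np.isnan(P[:,0])]; print("handle",len(P),P.mean(0),P.min(0),P.max(0))
    # press base: grey metal at z~.014
    for c,W,b,n in((T,WT,(360,175,460,230),"topbase"),(S,WS,(170,240,295,320),"scbase")):
        m=mask(c,(0,0,110),(180,60,255),b)
        rect(c,m,W,n,(.008,.02),.014)
    # caddy
    m=mask(T,(0,0,90),(180,80,255),(200,170,345,270)); rect(T,m,WT,"caddyfloor",(-.003,.012),.004); rect(T,m,WT,"caddywalls",(.011,.026),.02)
    # bottle caps
    for nm,b,zr in(("black",(215,205,262,255),(.158,.172)),("white",(280,205,322,250),(.143,.157))):
        k=np.zeros(WT.shape[:2],bool); k[b[1]:b[3],b[0]:b[2]]=1
        Q=WT[k&(WT[...,2]>zr[0])&(WT[...,2]<zr[1])]; (ce,ra)=cv2.minEnclosingCircle((Q[:,:2]*1000).astype(np.float32)); print(nm,len(Q),ce,ra,np.median(Q,0))
    for nm,b,zr in(("blackS",(365,135,405,175),(.158,.172)),):
        k=np.zeros(WS.shape[:2],bool); k[b[1]:b[3],b[0]:b[2]]=1
        Q=WS[k&(WS[...,2]>zr[0])&(WS[...,2]<zr[1])]; print(nm,len(Q),cv2.minEnclosingCircle((Q[:,:2]*1000).astype(np.float32)))
E
python3 m.py
```

```text
top
yellow n 554 z 0.047 ctr [615.3 199.1] size [ 35.8 116.3] long-dir deg 88.0
pad n 1746 z 0.002 ctr [402.5 282.2] size [103.5 103.7] long-dir deg -84.3
seat n 653 z 0.025 ctr [ 595.3 -222.2] size [ 40.4 116.8] long-dir deg 88.5
scene
yellow n 622 z 0.047 ctr [625.1 195.1] size [ 43.5 126.6] long-dir deg 87.8
pad n 658 z 0.003 ctr [405.4 281.7] size [106.  106.7] long-dir deg -84.3
seat n 746 z 0.025 ctr [ 598.  -223.7] size [ 42.3 117.4] long-dir deg 88.7
blue n 554 z 0.047 ctr [615.6  47.1] size [ 34.4 114.6] long-dir deg -89.9
handle 303 [ 0.59848279 -0.34292173  0.2121015 ] [ 0.57887285 -0.460852   -0.00540777] [ 0.67914255 -0.32147186  0.2655915 ]
handle 406 [ 0.56593587 -0.33247847  0.20364732] [ 0.31517223 -0.34663543 -0.00470855] [ 0.60869838 -0.30478214  0.26413449]
topbase n 1164 z 0.013 ctr [ 593.8 -232.1] size [ 75.9 220.6] long-dir deg 88.5
scbase n 1487 z 0.013 ctr [ 599.3 -234.3] size [ 79.8 220.2] long-dir deg 88.1
caddyfloor n 5028 z 0.003 ctr [625.8 126.5] size [228.  321.4] long-dir deg 89.7
caddywalls n 689 z 0.018 ctr [621.1 125.1] size [214.9 308. ] long-dir deg 89.9
black 354 (563.2833862304688, 201.48512268066406) 23.883602142333984 [0.5621656  0.20178878 0.1681487 ]
white 299 (560.7171630859375, 53.66671371459961) 22.053937911987305 [0.55968618 0.05324929 0.15293073]
blackS 270 ((565.1561279296875, 200.37684631347656), 25.916980743408203)
```

```bash
cat > go.py <<'E'
import sys
from h import *
# usage: go.py x y z phi_deg (mm): shift in tool axes (cm) and twist (deg) from the present pose; phi=heading of tool y
s=ctrl.get_state(); M=R.from_quat(s["tcp_rot"]).as_matrix(); p=s["eef_pos"]*1000
phi=np.degrees(np.arctan2(M[1,1],M[0,1])); print("t %.2f"%s["time"],"tcp",p.round(1),"phi %.2f"%phi,"open %.3f"%s["opening"],"ff %.1f"%s["finger_force"],"F",s["contact_force"].round(1),"q",s["qpos"].round(2))
if len(sys.argv)>4:
    x,y,z,f=map(float,sys.argv[1:5]); print("d cm",(M.T@(np.array([x,y,z])-p)/10).round(2),"twist %.1f"%(phi-f))
E
python3 - <<'E'
from m import *
WT,WS=cloud(T),cloud(S)
for c,W,b,by,n in((T,WT,(365,180,448,225),(205,195,275,228),"top"),(S,WS,(195,245,275,305),(360,180,425,225),"sc")):
    m=mask(c,(0,120,70),(9,255,255),b)|mask(c,(171,120,70),(180,255,255),b)
    rect(c,m,W,n+" lips",(.036,.046),.040)
    rect(c,mask(c,(20,150,90),(35,255,255),by),W,n+" yellow top",(.044,.06),.048)
    P=W[(m>0)&(W[...,2]>.036)&(W[...,2]<.046)]
# handle points, height bins
for c,W,b,n in((T,WT,(440,155,500,195),"T"),(S,WS,(140,210,195,270),"S")):
    m=mask(c,(0,120,80),(8,255,255),b)|mask(c,(172,120,80),(180,255,255),b)
    P=W[(m>0)&(W[...,2]>.17)]
    for lo in np.arange(.18,.27,.02):
        q=P[(P[:,2]>lo)&(P[:,2]<lo+.02)]
        if len(q): print(n,"z>%.2f"%lo,len(q),q.min(0).round(3),q.max(0).round(3))
E
python3 go.py 564 201 250 0
```

```text
top lips n 150 z 0.039 ctr [ 593.6 -221.6] size [ 52.3 135.5] long-dir deg 88.6
top yellow top n 509 z 0.047 ctr [616.1 199.5] size [ 34.2 115.6] long-dir deg 88.3
sc lips n 216 z 0.039 ctr [ 598.  -224.7] size [ 55.8 135.1] long-dir deg 87.3
sc yellow top n 508 z 0.048 ctr [622.4 198.1] size [ 37.9 120.9] long-dir deg 88.1
T z>0.18 1 [ 0.583 -0.329  0.194] [ 0.583 -0.329  0.194]
T z>0.20 46 [ 0.579 -0.34   0.203] [ 0.604 -0.322  0.22 ]
T z>0.22 74 [ 0.579 -0.338  0.22 ] [ 0.603 -0.321  0.24 ]
T z>0.24 87 [ 0.579 -0.345  0.241] [ 0.604 -0.326  0.26 ]
T z>0.26 59 [ 0.581 -0.343  0.26 ] [ 0.604 -0.33   0.266]
S z>0.18 4 [ 0.583 -0.334  0.182] [ 0.6   -0.319  0.196]
S z>0.20 71 [ 0.588 -0.341  0.2  ] [ 0.607 -0.322  0.22 ]
S z>0.22 83 [ 0.59  -0.343  0.22 ] [ 0.608 -0.325  0.239]
S z>0.24 121 [ 0.585 -0.347  0.24 ] [ 0.609 -0.327  0.26 ]
S z>0.26 67 [ 0.583 -0.345  0.26 ] [ 0.606 -0.331  0.264]
t 0.10 tcp [148.9 657.8 230.1] phi 77.23 open 0.999 ff 0.0 F [ 1.   0.  -0.2] q [ 1.2   0.29  1.58  0.    1.28 -0.15]
d cm [-50.58 -35.38  -1.94] twist 77.2
```

```bash
python3 -m pendant '[{"dx":-50.6,"dy":-35.4,"dz":-3,"twist":77.2},{"dx":-50.6,"dy":-35.4,"dz":-3,"twist":77.2},{"dx":-50.6,"dy":-35.4,"dz":-3,"twist":77.2},{"dx":-50.6,"dy":-35.4,"dz":-3,"twist":77.2},{"dx":-50.6,"dy":-35.4,"dz":-3,"twist":77.2},{"dx":-50.6,"dy":-35.4,"dz":-3,"twist":77.2},{"dx":-50.6,"dy":-35.4,"dz":-3,"twist":77.2},{"dx":-50.6,"dy":-35.4,"dz":-3,"twist":77.2},{"dx":-50.6,"dy":-35.4,"dz":-3,"twist":77.2},{"dx":-50.6,"dy":-35.4,"dz":-3,"twist":77.2}]' 100 40; python3 go.py 564 201 250 0
```

```text
time: 1.35
eef_pos: [0.5654, 0.1993, 0.2609]
tcp_rot: [0.707, 0.707, -0.0, -0.0]
contact_force: [-0.1, 0.5, -0.2]
opening: 1.003
finger_force: 0.0
t 1.35 tcp [565.4 199.3 260.9] phi -0.01 open 1.003 ff 0.0 F [-0.1  0.5 -0.2] q [0.17 0.1  1.74 0.   1.3  0.17]
d cm [ 0.17 -0.14  1.09] twist -0.0
```

```bash
python3 -m pendant '[{},{}]'; python3 go.py 564 201 133 0; python3 - <<'E'
from h import *
a=ctrl.read_camera("scene")["img"];b=ctrl.read_camera("top")["img"]
im=np.vstack([a[60:260,200:520],b[120:320,120:440]]); cv2.imwrite("pics/p1.png",cv2.resize(im,None,fx=1.5,fy=1.5)[...,::-1])
E
```

```text
t 1.35 tcp [565.4 199.3 260.9] phi -0.01 open 1.003 ff 0.0 F [-0.1  0.5 -0.2] q [0.17 0.1  1.74 0.   1.3  0.17]
d cm [ 0.17 -0.13 12.79] twist -0.0$[0]: bad value
```

View pics/p1.png

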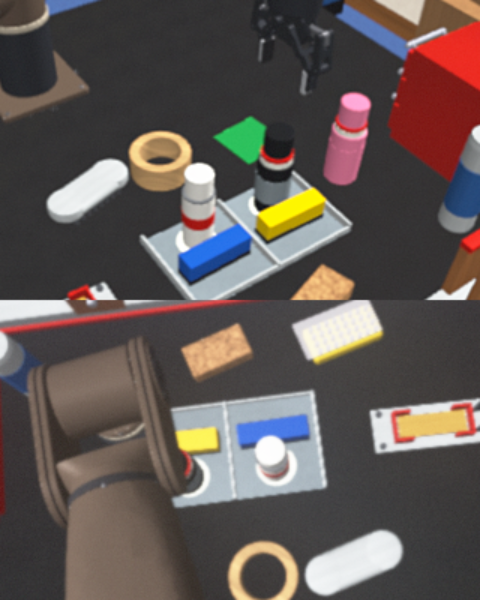

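The scene half of the picture shows the open fingers at crop (265,60) and (310,90), right above the black cap at (280,130). The white bottle and the bars are undisturbed. I'll descend and grip.

```bash
python3 -m pendant '[{"dx":0.15,"dy":-0.1,"dz":5},{"dx":0.15,"dy":-0.1,"dz":10},{"dx":0.15,"dy":-0.1,"dz":12.8},{"dx":0.15,"dy":-0.1,"dz":12.8}]' 100 40 && python3 -m pendant '[{"dz":0},{"dz":0},{"dz":0},{"dz":0},{"dz":0},{"dz":0}]' 30 40; python3 go.py 564 201 250 0
```

```text
t 1.45 tcp [567.2 197.  260.9] phi -0.31 open 0.997 ff 0.0 F [0.  0.5 0.8] q [ 0.17  0.1   1.74 -0.    1.3   0.17]
d cm [ 0.4  -0.33  1.09] twist -0.3$[0]: bad value
```

```bash
python3 -m pendant '[{"dx":0,"dy":0,"dz":5,"twist":0},{"dx":0,"dy":0,"dz":6,"twist":0},{"dx":0,"dy":0,"dz":6,"twist":0}]' 100 40; python3 go.py 564 201 133 0
```

```text
time: 1.82
eef_pos: [0.5634, 0.2017, 0.2005]
tcp_rot: [0.707, 0.708, -0.001, -0.001]
contact_force: [0.3, 0.8, 1.2]
opening: 0.999
finger_force: 0.0
t 1.82 tcp [563.4 201.7 200.5] phi 0.08 open 0.999 ff 0.0 F [0.3 0.8 1.2] q [0.17 0.15 1.8  0.   1.2  0.17]
d cm [-0.07  0.08  6.75] twist 0.1
```

```bash
python3 -m pendant '[{"dx":0,"dy":0,"dz":4,"twist":0},{"dx":0,"dy":0,"dz":6.8,"twist":0},{"dx":0,"dy":0,"dz":6.8,"twist":0}]' && python3 -m pendant '[{"dx":0,"dy":0,"dz":0,"twist":0},{"dx":0,"dy":0,"dz":0,"twist":0},{"dx":0,"dy":0,"dz":0,"twist":0},{"dx":0,"dy":0,"dz":0,"twist":0},{"dx":0,"dy":0,"dz":0,"twist":0}]' 30 40; python3 go.py 564 201 250 0
```

```text
time: 2.2
eef_pos: [0.5635, 0.2016, 0.1327]
tcp_rot: [0.707, 0.708, -0.001, -0.001]
contact_force: [-0.6, -0.2, -0.1]
opening: 1.001
finger_force: 0.0
time: 2.82
eef_pos: [0.5657, 0.2016, 0.1359]
tcp_rot: [0.707, 0.707, 0.002, 0.001]
contact_force: [-1.3, 0.2, 6.0]
opening: 0.553
finger_force: 42.3
t 2.83 tcp [565.7 201.6 135.9] phi 0.04 open 0.553 ff 42.3 F [-1.3  0.2  6. ] q [0.17 0.22 1.84 0.   1.08 0.17]
d cm [ -0.05  -0.13 -11.41] twist 0.0
```

```bash
python3 -m pendant '[{"dx":0,"dy":0,"dz":-2,"twist":0},{"dx":0,"dy":0,"dz":-6,"twist":0},{"dx":0,"dy":0,"dz":-8,"twist":0},{"dx":2,"dy":-4,"dz":-8,"twist":0},{"dx":4,"dy":-8,"dz":-8,"twist":0},{"dx":6,"dy":-12,"dz":-8,"twist":0},{"dx":8,"dy":-16,"dz":-8,"twist":0},{"dx":8,"dy":-16,"dz":-8,"twist":0},{"dx":8,"dy":-16,"dz":-8,"twist":0}]'; python3 go.py 404 282 135 0; python3 - <<'E'
from h import *
a=ctrl.read_camera("scene")["img"]; cv2.imwrite("pics/p2.png",cv2.resize(a[60:260,200:520],None,fx=2,fy=2)[...,::-1])
E
```

```text
time: 3.95
eef_pos: [0.4044, 0.281, 0.2133]
tcp_rot: [0.707, 0.708, 0.0, 0.0]
contact_force: [-0.1, 1.0, -4.2]
opening: 0.551
finger_force: 43.7
t 3.95 tcp [404.4 281.  213.3] phi 0.06 open 0.551 ff 43.7 F [-0.1  1.  -4.2] q [ 0.4  -0.11  2.03 -0.    1.22  0.4 ]
d cm [ 0.1  -0.05  7.83] twist 0.1
```

View pics/p2.png

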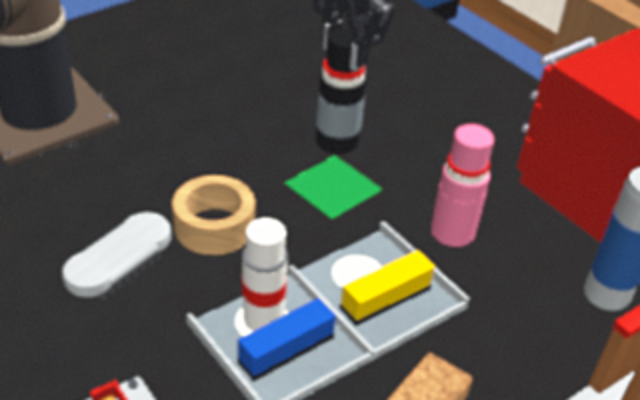

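The bottle hangs upright over the green pad, and its spot shows free at crop (357,270). I'll lower it.

```bash
python3 -m pendant '[{"dx":0.1,"dy":-0.05,"dz":4,"twist":0},{"dx":0.1,"dy":-0.05,"dz":6.6,"twist":0},{"dx":0.1,"dy":-0.05,"dz":7.4,"twist":0},{"dx":0.1,"dy":-0.05,"dz":7.7,"twist":0},{"dx":0.1,"dy":-0.05,"dz":7.9,"twist":0},{"dx":0.1,"dy":-0.05,"dz":7.9,"twist":0},{"dx":0.1,"dy":-0.05,"dz":7.9,"twist":0}]'; python3 go.py 404 282 135 0
```

```text
time: 4.88
eef_pos: [0.4043, 0.2824, 0.1351]
tcp_rot: [0.707, 0.707, 0.001, 0.0]
contact_force: [0.3, -0.4, -3.7]
opening: 0.55
finger_force: 43.6
t 4.88 tcp [404.3 282.4 135.1] phi 0.04 open 0.550 ff 43.6 F [ 0.3 -0.4 -3.7] q [ 0.4  -0.01  2.1  -0.    1.06  0.4 ]
d cm [-0.04 -0.03  0.01] twist 0.0
```

```bash
python3 -m pendant '[{"dx":0,"dy":0,"dz":0.1,"twist":0},{"dx":0,"dy":0,"dz":0.15,"twist":0},{"dx":0,"dy":0,"dz":0.15,"twist":0}]'; python3 -m pendant '[{"dx":0,"dy":0,"dz":0.1,"twist":0},{"dx":0,"dy":0,"dz":0.15,"twist":0},{"dx":0,"dy":0,"dz":0.15,"twist":0}]'; python3 go.py
```

```text
time: 5.25
eef_pos: [0.4045, 0.2826, 0.1351]
tcp_rot: [0.707, 0.707, 0.001, 0.0]
contact_force: [-3.4, -1.8, 5.9]
opening: 0.548
finger_force: 44.8
time: 5.62
eef_pos: [0.4047, 0.2829, 0.135]
tcp_rot: [0.707, 0.707, 0.001, -0.0]
contact_force: [-6.0, -1.8, 13.0]
opening: 0.553
finger_force: 45.5
t 5.62 tcp [404.7 282.9 135. ] phi 0.05 open 0.553 ff 45.5 F [-6.  -1.8 13. ] q [ 0.4  -0.01  2.1   0.    1.06  0.4 ]
```

```bash
python3 -m pendant '[{"dx":0,"dy":0,"dz":-0.25,"twist":0},{"dx":0,"dy":0,"dz":-0.25,"twist":0}]'; python3 -m pendant '[{"dx":0,"dy":0,"dz":0,"twist":0},{"dx":0,"dy":0,"dz":0,"twist":0},{"dx":0,"dy":0,"dz":0,"twist":0},{"dx":0,"dy":0,"dz":0,"twist":0},{"dx":0,"dy":0,"dz":-4,"twist":0},{"dx":0,"dy":0,"dz":-9,"twist":0},{"dx":0,"dy":0,"dz":-13,"twist":0},{"dx":0,"dy":0,"dz":-13,"twist":0}]' 100 40; python3 - <<'E'
from m import *
pickle.dump(ctrl.read_camera("scene"),open("scene1.pkl","wb")); pickle.dump(ctrl.read_camera("top"),open("top1.pkl","wb"))
S=pickle.load(open("scene1.pkl","rb"));T=pickle.load(open("top1.pkl","rb"))
save(T,"top1");save(S,"scene1")
WT,WS=cloud(T),cloud(S)
for c,W,by,bs,n in((T,WT,(205,195,275,228),(215,215,270,262),"top"),(S,WS,(360,180,425,225),(355,178,400,205),"sc")):
    rect(c,mask(c,(20,150,90),(35,255,255),by),W,n+" yellow",(.044,.06),.048)
    rect(c,mask(c,(0,0,215),(180,25,255),bs),W,n+" spot",(-.005,.012),.004)
k=np.zeros(WS.shape[:2],bool); k[60:150,320:420]=1
Q=WS[k&(WS[...,2]>.15)&(WS[...,2]<.175)]; print(len(Q),cv2.minEnclosingCircle((Q[:,:2]*1000).astype(np.float32)),Q[:,2].max())
E
python3 go.py 618 199 200 -2
```

```text
time: 5.88
eef_pos: [0.4044, 0.2825, 0.135]
tcp_rot: [0.707, 0.707, 0.001, 0.0]
contact_force: [-2.9, -0.3, 5.4]
opening: 0.551
finger_force: 44.6
time: 6.88
eef_pos: [0.4058, 0.2831, 0.2684]
tcp_rot: [0.707, 0.707, 0.004, 0.002]
contact_force: [0.5, -0.0, -0.3]
opening: 1.0
finger_force: 0.0
top yellow n 588 z 0.047 ctr [615.9 199.3] size [ 34.1 116. ] long-dir deg 88.5
top spot n 614 z 0.004 ctr [563.9 200.9] size [69.5 70.2] long-dir deg -6.0
sc yellow n 485 z 0.048 ctr [623.6 197.2] size [ 35.2 122.6] long-dir deg 89.6
sc spot n 265 z 0.004 ctr [550.9 186. ] size [41.4 99.3] long-dir deg -89.0
232 ((404.4093322753906, 281.4597473144531), 25.901439666748047) 0.17227462288779438
t 6.97 tcp [403.7 282.1 263.6] phi 0.03 open 0.999 ff 0.0 F [ 0.1 -0.1 -1.2] q [ 0.4  -0.15  1.98 -0.    1.31  0.4 ]
d cm [-8.32 21.42  6.36] twist 2.0
```

View pics/scene1.png

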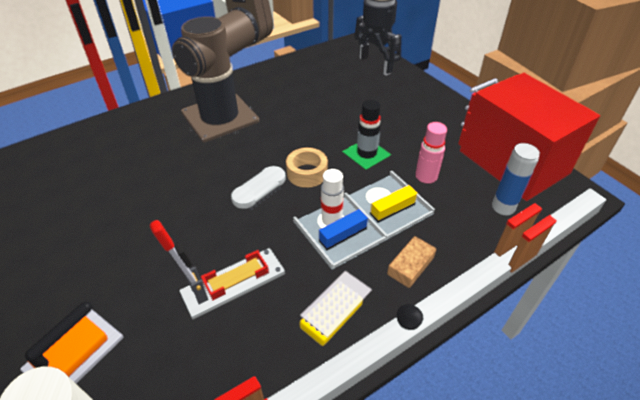

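The black bottle stands on the pad at (368,130), and nothing else has moved. Next is the yellow bar.

```bash
python3 -m pendant '[{"dx":-2,"dy":5,"dz":0,"twist":0},{"dx":-4,"dy":10.5,"dz":0,"twist":1},{"dx":-6,"dy":16,"dz":2,"twist":1.7},{"dx":-8.3,"dy":21.4,"dz":6.4,"twist":1.7},{"dx":-8.3,"dy":21.4,"dz":12,"twist":1.7},{"dx":-8.3,"dy":21.4,"dz":16.4,"twist":1.7},{"dx":-8.3,"dy":21.4,"dz":16.4,"twist":1.7},{"dx":-8.3,"dy":21.4,"dz":16.4,"twist":1.7}]' 75; python3 go.py 618 199 20 -1.7
```

```text
time: 7.98
eef_pos: [0.6183, 0.1995, 0.1006]
tcp_rot: [0.717, 0.697, 0.0, 0.0]
contact_force: [0.4, -0.3, 0.6]
opening: 0.755
finger_force: 0.0
t 7.97 tcp [618.3 199.5 100.6] phi -1.65 open 0.755 ff 0.0 F [ 0.4 -0.3  0.6] q [0.16 0.36 1.73 0.   1.04 0.18]
d cm [-0.05 -0.03  8.06] twist 0.1
```

```bash
python3 -m pendant '[{"dx":0,"dy":0,"dz":4,"twist":0},{"dx":0,"dy":0,"dz":7,"twist":0},{"dx":0,"dy":0,"dz":8.1,"twist":0},{"dx":0,"dy":0,"dz":8.1,"twist":0}]'; python3 -m pendant '[{"dx":0,"dy":0,"dz":0,"twist":0},{"dx":0,"dy":0,"dz":0,"twist":0},{"dx":0,"dy":0,"dz":0,"twist":0},{"dx":0,"dy":0,"dz":0,"twist":0},{"dx":0,"dy":0,"dz":0,"twist":0}]' 20 40; python3 go.py 596 -223 240 -1.5
```

```text
time: 8.48
eef_pos: [0.6188, 0.1996, 0.0203]
tcp_rot: [0.717, 0.697, 0.001, 0.001]
contact_force: [0.0, -1.2, -0.3]
opening: 0.753
finger_force: 0.0
time: 9.1
eef_pos: [0.6196, 0.1996, 0.0212]
tcp_rot: [0.717, 0.697, 0.002, 0.001]
contact_force: [-0.0, -0.0, 5.6]
opening: 0.412
finger_force: 41.7
t 9.10 tcp [619.6 199.6  21.2] phi -1.67 open 0.412 ff 41.7 F [-0.  -0.   5.6] q [0.16 0.47 1.76 0.   0.91 0.18]
d cm [-42.29  -1.05 -21.92] twist -0.2
```

```bash
python3 -m pendant '[{"dx":0,"dy":0,"dz":-3,"twist":0},{"dx":0,"dy":0,"dz":-9,"twist":0},{"dx":0,"dy":0,"dz":-15,"twist":0},{"dx":0,"dy":0,"dz":-20,"twist":0},{"dx":-5,"dy":0,"dz":-22,"twist":0},{"dx":-10,"dy":0,"dz":-22,"twist":0},{"dx":-15,"dy":0,"dz":-22,"twist":0},{"dx":-20,"dy":-0.5,"dz":-22,"twist":0},{"dx":-25,"dy":-1,"dz":-22,"twist":0},{"dx":-30,"dy":-1,"dz":-22,"twist":0}]'; python3 -m pendant '[{"dx":-5,"dy":0,"dz":0,"twist":0},{"dx":-9,"dy":0,"dz":2,"twist":0},{"dx":-12.3,"dy":0,"dz":6,"twist":0},{"dx":-12.3,"dy":0,"dz":12,"twist":0},{"dx":-12.3,"dy":0,"dz":12,"twist":0},{"dx":-12.3,"dy":0,"dz":12,"twist":0}]'; python3 go.py 596 -223 45 -1.5
cat > c.py <<'E'
from m import *
import sys
S=ctrl.read_camera("scene");T=ctrl.read_camera("top");n=sys.argv[1]
WT,WS=cloud(T),cloud(S); save(T,"top"+n);save(S,"scene"+n)
for c,W,b in((T,WT,(340,150,470,250)),(S,WS,(150,150,320,320))):
    m=mask(c,(20,150,90),(35,255,255),b)&((W[...,2]>.055)*255).astype(np.uint8); z=np.nanpercentile(W[m>0][:,2],90)
    rect(c,m,W,"bar",(z-.006,z+.006),z)
    m=mask(c,(0,120,70),(9,255,255),b)|mask(c,(171,120,70),(180,255,255),b)
    rect(c,m,W,"lips",(.036,.046),.040)
E
python3 c.py 2
```

```text
time: 10.35
eef_pos: [0.598, -0.1016, 0.2379]
tcp_rot: [0.717, 0.697, -0.0, -0.001]
contact_force: [1.3, 0.7, -1.4]
opening: 0.411
finger_force: 40.8
time: 11.1
eef_pos: [0.5964, -0.2232, 0.1204]
tcp_rot: [0.717, 0.697, 0.0, 0.001]
contact_force: [1.3, 0.2, -1.1]
opening: 0.416
finger_force: 40.8
t 11.10 tcp [ 596.4 -223.2  120.4] phi -1.64 open 0.416 ff 40.8 F [ 1.3  0.2 -1.1] q [-0.52  0.31  1.76  0.    1.07 -0.49]
d cm [ 0.03 -0.05  7.54] twist -0.1
bar n 97 z 0.148 ctr [ 596.7 -170.6] size [20.5 35.7] long-dir deg -9.7
lips n 70 z 0.039 ctr [ 594.9 -168.7] size [30.3 51.7] long-dir deg -1.4
bar n 640 z 0.146 ctr [ 600.6 -223.1] size [ 39.9 120.4] long-dir deg 88.3
lips n 227 z 0.039 ctr [ 598.8 -224.5] size [ 57.8 135.4] long-dir deg 87.5
```

```bash
python3 -m pendant '[{"dx":-0.12,"dy":-0.18,"dz":0,"twist":0},{"dx":-0.12,"dy":-0.18,"dz":4,"twist":0},{"dx":-0.12,"dy":-0.18,"dz":5.8,"twist":0},{"dx":-0.12,"dy":-0.18,"dz":6.2,"twist":0},{"dx":-0.12,"dy":-0.18,"dz":6.2,"twist":0}]'; python3 c.py 3;python3 go.py 594.5 -224.2 43 -1.6
```

```text
time: 11.82
eef_pos: [0.5945, -0.2247, 0.0578]
tcp_rot: [0.717, 0.697, 0.0, 0.001]
contact_force: [-0.1, -0.2, -1.4]
opening: 0.412
finger_force: 40.9
bar n 78 z 0.084 ctr [ 591.2 -169.5] size [19.4 32.2] long-dir deg -7.8
lips n 70 z 0.039 ctr [ 594.8 -168.4] size [30.3 52. ] long-dir deg -0.6
bar n 566 z 0.083 ctr [ 598.3 -224.8] size [ 38.2 119.8] long-dir deg 87.8
lips n 143 z 0.039 ctr [ 599.4 -225. ] size [ 56.5 136.3] long-dir deg 87.5
t 11.93 tcp [ 594.5 -224.8   57.9] phi -1.67 open 0.415 ff 40.9 F [-0.   0.  -2.2] q [-0.52  0.39  1.79  0.    0.96 -0.49]
d cm [ 0.06 -0.01  1.49] twist -0.1
```

```bash
python3 - <<'E'
import cv2
a=cv2.imread("pics/scene3.png")[180:320,150:310]; cv2.imwrite("pics/p3.png",cv2.resize(a,None,fx=4,fy=4,interpolation=cv2.INTER_CUBIC))
E
```

```text
(no output)
```

View pics/p3.png

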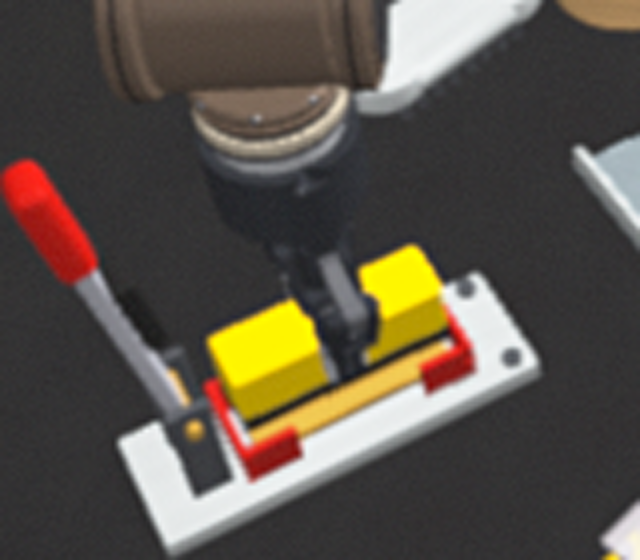

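The bar hovers over the pocket, between the lips at crop (270,455) and (450,365). It is about 1 mm too near the robot, so I'll shift it +x and lower.

```bash
python3 -m pendant '[{"dx":0,"dy":0.1,"dz":0,"twist":0},{"dx":0,"dy":0.1,"dz":0.5,"twist":0},{"dx":0,"dy":0.1,"dz":0.8,"twist":0},{"dx":0,"dy":0.1,"dz":0.8,"twist":0}]'; python3 go.py 594.5 -224.2 43 -1.6
```

```text
time: 12.42
eef_pos: [0.5944, -0.2242, 0.0482]
tcp_rot: [0.717, 0.697, -0.0, -0.0]
contact_force: [0.4, 0.7, -2.2]
opening: 0.418
finger_force: 40.9
t 12.43 tcp [ 594.4 -224.2   48.2] phi -1.67 open 0.418 ff 40.9 F [ 0.4  0.7 -2.2] q [-0.52  0.4   1.79 -0.    0.95 -0.49]
d cm [0.   0.01 0.52] twist -0.1
```

```bash
python3 -m pendant '[{"dx":0,"dy":0,"dz":0.3,"twist":0},{"dx":0,"dy":0,"dz":0.4,"twist":0},{"dx":0,"dy":0,"dz":0.4,"twist":0}]'; python3 go.py;  python3 -m pendant '[{"dx":0,"dy":0,"dz":0.1,"twist":0},{"dx":0,"dy":0,"dz":0.1,"twist":0},{"dx":0,"dy":0,"dz":0.1,"twist":0}]'
```

```text
time: 12.8
eef_pos: [0.5947, -0.2244, 0.0447]
tcp_rot: [0.717, 0.697, -0.0, -0.0]
contact_force: [-1.4, -0.3, -1.1]
opening: 0.418
finger_force: 40.9
t 12.80 tcp [ 594.7 -224.4   44.7] phi -1.67 open 0.418 ff 40.9 F [-1.4 -0.3 -1.1] q [-0.52  0.41  1.79  0.    0.94 -0.49]
time: 13.18
eef_pos: [0.5948, -0.2244, 0.0439]
tcp_rot: [0.717, 0.697, 0.0, 0.0]
contact_force: [-0.7, -0.1, -0.9]
opening: 0.412
finger_force: 40.9
```

```bash
python3 -m pendant '[{"dx":0,"dy":0,"dz":0.05,"twist":0},{"dx":0,"dy":0,"dz":0.05,"twist":0},{"dx":0,"dy":0,"dz":0.05,"twist":0},{"dx":0,"dy":0,"dz":0.05,"twist":0},{"dx":0,"dy":0,"dz":-4,"twist":0},{"dx":0,"dy":0,"dz":-10,"twist":0},{"dx":5,"dy":0,"dz":-16,"twist":0},{"dx":10,"dy":0,"dz":-20,"twist":0},{"dx":15,"dy":0,"dz":-26,"twist":0},{"dx":15,"dy":0,"dz":-26,"twist":0}]' 70; python3 c.py 4; python3 - <<'E'
import cv2
a=cv2.imread("pics/scene4.png")[180:320,150:310]; cv2.imwrite("pics/p4.png",cv2.resize(a,None,fx=4,fy=4,interpolation=cv2.INTER_CUBIC))
E
```

```text
time: 14.42
eef_pos: [0.5998, -0.0726, 0.3078]
tcp_rot: [0.717, 0.697, 0.001, 0.002]
contact_force: [-0.4, 0.2, -0.5]
opening: 0.7
finger_force: 0.0
bar n 350 z 0.069 ctr [ 590.8 -245.8] size [35.2 69.1] long-dir deg 88.7
lips n 37 z 0.040 ctr [ 588.3 -279.7] size [29.3 54.1] long-dir deg -22.1
bar n 831 z 0.069 ctr [ 597.4 -237.3] size [ 43.4 146.5] long-dir deg 90.0
lips n 150 z 0.039 ctr [ 599.7 -224.7] size [ 54.2 136.1] long-dir deg 86.3
```

View pics/p4.png

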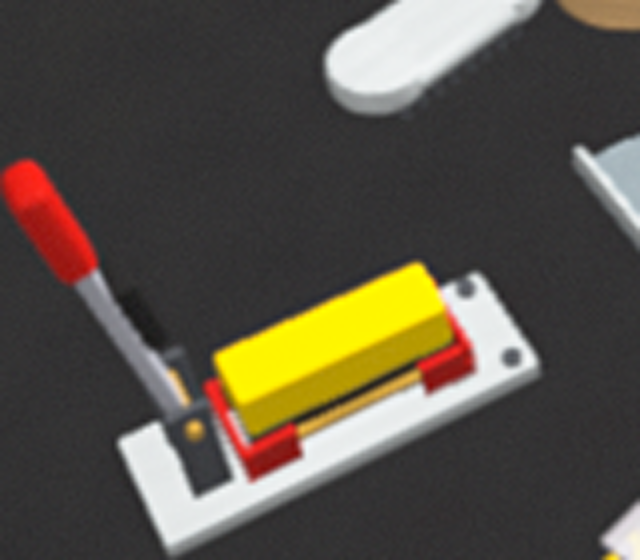

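```bash
python3 go.py 596 -420 300 0
```

```text
t 14.53 tcp [600.6 -72.8 308.6] phi -1.48 open 0.700 ff 0.0 F [ 0.  -0.2  0.6] q [-0.29  0.08  1.67  0.    1.38 -0.26]
d cm [-34.72   0.43   0.92] twist -1.5
```

The bar sits flat between the lips, with its top at z 0.069 as required. Next I'll shut the gripper, go over the handle at crop (50,220) and behind it.

```bash
python3 -m pendant '[{"dx":-3,"dy":0,"dz":-2.5,"twist":0},{"dx":-9,"dy":0,"dz":-3,"twist":0},{"dx":-15,"dy":0,"dz":-3,"twist":0},{"dx":-21,"dy":0.1,"dz":-3,"twist":0},{"dx":-27,"dy":0.1,"dz":-3,"twist":0},{"dx":-33,"dy":0.1,"dz":-3,"twist":0},{"dx":-33,"dy":0.1,"dz":2,"twist":0},{"dx":-33,"dy":0.1,"dz":8,"twist":0},{"dx":-33,"dy":0.1,"dz":8,"twist":0}]' 0; python3 go.py 593.5 -308 75 -1.6; cat > arc.py <<'E'
# tool shifts (cm) for contact corner along the arc, from a TCP (y,z) given in mm
import sys,numpy as np
y0,z0=float(sys.argv[1]),float(sys.argv[2])
for t in map(float,sys.argv[3:]):
    n=np.array([-np.sin(t),np.cos(t)]); p=np.array([-308,75])+158*np.array([np.cos(t),np.sin(t)])+12*n
    y=p[0]-11 if t>.25 else p[0]-11*t/.25; print(t,"TCP",y.round(1),p[1].round(1),"dx %.2f dz %.2f"%((y-y0)/10,(z0-p[1])/10))
E
python3 arc.py -400 225 1.75 1.6 1.45 1.3 1.15 1.0 .85 .7 .55 .4 .3 .2 .12 .06 0 -.02
```

```text
time: 15.65
eef_pos: [0.5863, -0.4026, 0.2135]
tcp_rot: [0.718, 0.696, -0.001, -0.009]
contact_force: [0.2, 0.0, -0.3]
opening: 0.002
finger_force: 0.0
t 15.65 tcp [ 586.3 -402.6  213.5] phi -1.75 open 0.002 ff 0.0 F [ 0.2  0.  -0.3] q [-0.74  0.39  1.48 -0.    1.29 -0.71]
d cm [ 9.32  0.62 13.95] twist -0.1
1.75 TCP -359.0 228.3 dx 4.10 dz -0.33
1.6 TCP -335.6 232.6 dx 6.44 dz -0.76
1.45 TCP -311.9 233.3 dx 8.81 dz -0.83
1.3 TCP -288.3 230.5 dx 11.17 dz -0.55
1.15 TCP -265.4 224.1 dx 13.46 dz 0.09
1.0 TCP -243.7 214.4 dx 15.63 dz 1.06
0.85 TCP -223.7 201.6 dx 17.63 dz 2.34
0.7 TCP -205.9 186.0 dx 19.41 dz 3.90
0.55 TCP -190.6 167.8 dx 20.94 dz 5.72
0.4 TCP -178.1 147.6 dx 22.19 dz 7.74
0.3 TCP -171.6 133.2 dx 22.84 dz 9.18
0.2 TCP -164.3 118.2 dx 23.57 dz 10.68
0.12 TCP -157.9 105.8 dx 24.21 dz 11.92
0.06 TCP -153.6 96.5 dx 24.64 dz 12.85
0.0 TCP -150.0 87.0 dx 25.00 dz 13.80
-0.02 TCP -148.9 83.8 dx 25.11 dz 14.12
```

```bash
python3 -m pendant '[{"dx":0,"dy":0.1,"dz":-0.5,"twist":0},{"dx":0,"dy":0.1,"dz":-0.5,"twist":0},{"dx":0,"dy":0.1,"dz":-0.5,"twist":0}]'; python3 go.py 593.5 -308 75 -1.6
```

```text
time: 16.02
eef_pos: [0.5926, -0.4051, 0.2325]
tcp_rot: [0.717, 0.697, 0.0, 0.003]
contact_force: [-0.2, 0.8, -0.7]
opening: -0.005
finger_force: 0.0
t 16.02 tcp [ 592.6 -405.1  232.5] phi -1.64 open -0.005 ff 0.0 F [-0.2  0.8 -0.7] q [-0.74  0.38  1.46 -0.    1.3  -0.71]
d cm [ 9.77 -0.26 15.71] twist -0.0
```

```bash
python3 -m pendant '[{"dx":2.5,"dy":0,"dz":0.2,"twist":0},{"dx":4.6,"dy":0,"dz":0.3,"twist":0},{"dx":5.8,"dy":0,"dz":0.2,"twist":0},{"dx":7,"dy":0,"dz":0,"twist":0},{"dx":8.2,"dy":0,"dz":-0.1,"twist":0},{"dx":9.3,"dy":0,"dz":-0.1,"twist":0},{"dx":10.5,"dy":0,"dz":0,"twist":0},{"dx":11.7,"dy":0,"dz":0.2,"twist":0},{"dx":12.9,"dy":0,"dz":0.5,"twist":0},{"dx":14,"dy":0,"dz":0.85,"twist":0}]'; python3 go.py 593 -308 75 -1.6;python3 arc.py -266 224 1.0 .85 .7 .55 .4 .3 .2 .12 .06 0 -.02
python3 - <<'E'
from h import *
a=ctrl.read_camera("scene")["img"][150:310,140:320]; cv2.imwrite("pics/p5.png",cv2.resize(a,None,fx=3,fy=3)[...,::-1])
E
```

```text
time: 17.27
eef_pos: [0.5955, -0.2636, 0.22]
tcp_rot: [0.717, 0.697, -0.0, -0.0]
contact_force: [-0.1, -1.3, -0.4]
opening: -0.005
finger_force: 0.5
t 17.27 tcp [ 595.5 -263.6  220. ] phi -1.65 open -0.005 ff 0.5 F [-0.1 -1.3 -0.4] q [-0.57  0.24  1.65 -0.    1.25 -0.54]
d cm [-4.45 -0.12 14.5 ] twist -0.1
1.0 TCP -243.7 214.4 dx 2.23 dz 0.96
0.85 TCP -223.7 201.6 dx 4.23 dz 2.24
0.7 TCP -205.9 186.0 dx 6.01 dz 3.80
0.55 TCP -190.6 167.8 dx 7.54 dz 5.62
0.4 TCP -178.1 147.6 dx 8.79 dz 7.64
0.3 TCP -171.6 133.2 dx 9.44 dz 9.08
0.2 TCP -164.3 118.2 dx 10.17 dz 10.58
0.12 TCP -157.9 105.8 dx 10.81 dz 11.82
0.06 TCP -153.6 96.5 dx 11.24 dz 12.75
0.0 TCP -150.0 87.0 dx 11.60 dz 13.70
-0.02 TCP -148.9 83.8 dx 11.71 dz 14.02
```

View pics/p5.png

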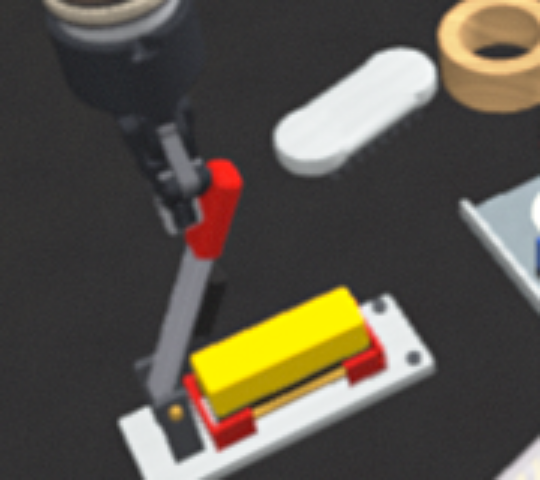

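The finger pushes the handle from behind at crop (195,205), and the arm is past upright. I'll carry on along the arc.

```bash
python3 -m pendant '[{"dx":1.1,"dy":0,"dz":0.4,"twist":0},{"dx":2.2,"dy":0,"dz":0.95,"twist":0},{"dx":3.2,"dy":0,"dz":1.6,"twist":0},{"dx":4.2,"dy":0,"dz":2.25,"twist":0},{"dx":5.1,"dy":0,"dz":3,"twist":0},{"dx":6,"dy":0,"dz":3.8,"twist":0},{"dx":6.8,"dy":0,"dz":4.7,"twist":0},{"dx":7.5,"dy":0,"dz":5.6,"twist":0},{"dx":8.2,"dy":0,"dz":6.6,"twist":0},{"dx":8.8,"dy":0,"dz":7.6,"twist":0}]'; python3 go.py 598 -153 95 -1.6;python3 arc.py -178 148 .3 .2 .12 .06 0 -.02
```

```text
time: 18.58
eef_pos: [0.5982, -0.1761, 0.1436]
tcp_rot: [0.717, 0.697, 0.0, -0.0]
contact_force: [0.2, -1.3, -0.7]
opening: -0.001
finger_force: 0.3
t 18.57 tcp [ 598.2 -176.1  143.6] phi -1.67 open -0.001 ff 0.3 F [ 0.2 -1.3 -0.7] q [-0.45  0.26  1.78  0.    1.1  -0.42]
d cm [ 2.3  -0.08  4.86] twist -0.1
0.3 TCP -171.6 133.2 dx 0.64 dz 1.48
0.2 TCP -164.3 118.2 dx 1.37 dz 2.98
0.12 TCP -157.9 105.8 dx 2.01 dz 4.22
0.06 TCP -153.6 96.5 dx 2.44 dz 5.15
0.0 TCP -150.0 87.0 dx 2.80 dz 6.10
-0.02 TCP -148.9 83.8 dx 2.91 dz 6.42
```

```bash
python3 -m pendant '[{"dx":0.3,"dy":0,"dz":0.8,"twist":0},{"dx":0.6,"dy":0,"dz":1.5,"twist":0},{"dx":1,"dy":0,"dz":2.2,"twist":0},{"dx":1.4,"dy":0,"dz":3,"twist":0},{"dx":1.7,"dy":0,"dz":3.6,"twist":0},{"dx":2,"dy":0,"dz":4.2,"twist":0},{"dx":2.2,"dy":0,"dz":4.7,"twist":0},{"dx":2.4,"dy":0,"dz":5.15,"twist":0},{"dx":2.6,"dy":0,"dz":5.6,"twist":0},{"dx":2.7,"dy":0,"dz":5.9,"twist":0}]'; python3 go.py 598 -150 87 -1.6
```

```text
time: 19.82
eef_pos: [0.5992, -0.15, 0.0869]
tcp_rot: [0.717, 0.697, -0.001, 0.0]
contact_force: [-5.5, -1.4, 15.4]
opening: -0.003
finger_force: 7.9
t 19.82 tcp [ 599.2 -150.    86.9] phi -1.62 open -0.003 ff 7.9 F [-5.5 -1.4 15.4] q [-0.41  0.32  1.82 -0.    1.   -0.38]
d cm [-0.   -0.12 -0.01] twist -0.0
```

```bash
python3 -m pendant '[{"dx":0,"dy":0,"dz":0.15,"twist":0},{"dx":0,"dy":0,"dz":0.25,"twist":0},{"dx":0,"dy":0,"dz":0.25,"twist":0}]'; python3 go.py
```

```text
time: 20.2
eef_pos: [0.5992, -0.15, 0.0868]
tcp_rot: [0.717, 0.697, -0.001, -0.0]
contact_force: [-7.9, -0.1, 17.9]
opening: -0.002
finger_force: 8.6
t 20.20 tcp [ 599.2 -150.    86.8] phi -1.63 open -0.002 ff 8.6 F [-7.9 -0.1 17.9] q [-0.41  0.32  1.82 -0.    1.   -0.38]
```

The hard stop is reached: more force brings no more travel. I'll lift off and go back to the bottle.

```bash
python3 -m pendant '[{"dx":0,"dy":0,"dz":-2,"twist":0},{"dx":0,"dy":0,"dz":-7,"twist":0},{"dx":0,"dy":0,"dz":-13,"twist":0},{"dx":0,"dy":0,"dz":-19,"twist":0},{"dx":4,"dy":-2,"dz":-21,"twist":-0.8},{"dx":9,"dy":-4,"dz":-21,"twist":-1.6},{"dx":14,"dy":-7,"dz":-21,"twist":-1.6},{"dx":19,"dy":-10,"dz":-21,"twist":-1.6},{"dx":24,"dy":-13,"dz":-21,"twist":-1.6},{"dx":29,"dy":-16,"dz":-21,"twist":-1.6}]' 100; python3 -m pendant '[{"dx":0,"dy":0,"dz":0,"twist":0},{"dx":0,"dy":0,"dz":0,"twist":0}]'; python3 go.py 404.7 282.7 270 0
python3 - <<'E'
from m import *
S=ctrl.read_camera("scene"); W=cloud(S); save(S,"scene6")
b=(195,180,300,300); m=mask(S,(0,120,80),(8,255,255),b)|mask(S,(172,120,80),(180,255,255),b)
P=W[(m>0)&(W[...,2]>.055)]; print("handle",len(P),P.min(0),P.max(0),np.median(P,0))
m=mask(S,(20,150,90),(35,255,255),b); P=W[m>0]; print("bar top z",np.nanpercentile(P[:,2],[50,80,95]))
k=np.zeros(W.shape[:2],bool); k[60:150,320:420]=1
Q=W[k&(W[...,2]>.15)&(W[...,2]<.175)]; print(len(Q),cv2.minEnclosingCircle((Q[:,:2]*1000).astype(np.float32)))
E
```

```text
time: 21.45
eef_pos: [0.4459, 0.1468, 0.2927]
tcp_rot: [0.708, 0.707, 0.0, -0.0]
contact_force: [0.7, 0.7, -0.0]
opening: 0.998
finger_force: 0.0
time: 21.7
eef_pos: [0.4474, 0.145, 0.2928]
tcp_rot: [0.707, 0.707, 0.0, 0.0]
contact_force: [0.0, -0.5, -1.0]
opening: 1.004
finger_force: 0.0
t 21.70 tcp [447.4 145.  292.8] phi -0.02 open 1.004 ff 0.0 F [ 0.  -0.5 -1. ] q [ 0.1  -0.22  1.99 -0.    1.38  0.1 ]
d cm [13.76 -4.28  2.28] twist -0.0
handle 329 [ 0.5870206  -0.18152055  0.06984932] [ 0.61427343 -0.11833657  0.08970866] [ 0.6042713  -0.15009384  0.0853335 ]
bar top z [0.05213293 0.05939875 0.0646572 ]
231 ((404.0844421386719, 282.6733093261719), 26.140045166015625)
```

View pics/scene6.png

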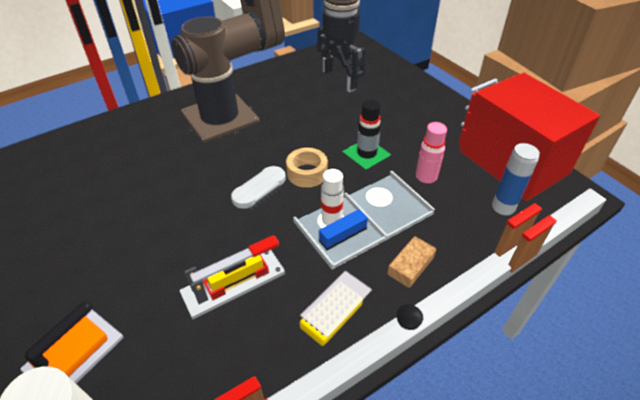

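The clamp lies level over the bar, with its handle at (265,245), and the bottle still stands on the pad at (368,130). I'll fetch the bottle.

```bash
python3 -m pendant '[{"dx":5,"dy":-1.5,"dz":0,"twist":0},{"dx":10,"dy":-3,"dz":0,"twist":0},{"dx":13.8,"dy":-4.3,"dz":0,"twist":0},{"dx":13.8,"dy":-4.3,"dz":4,"twist":0},{"dx":13.8,"dy":-4.3,"dz":9,"twist":0},{"dx":13.8,"dy":-4.3,"dz":9,"twist":0},{"dx":13.8,"dy":-4.3,"dz":9,"twist":0}]'; python3 go.py 404.5 282.5 136.5 0
```

```text
time: 22.62
eef_pos: [0.4062, 0.2827, 0.2044]
tcp_rot: [0.708, 0.706, 0.001, 0.0]
contact_force: [0.2, 0.3, 0.6]
opening: 1.001
finger_force: 0.0
t 22.62 tcp [406.2 282.7 204.4] phi -0.17 open 1.001 ff 0.0 F [0.2 0.3 0.6] q [ 0.4  -0.09  2.04 -0.    1.2   0.41]
d cm [-0.03 -0.18  6.79] twist -0.2
```

```bash
python3 -m pendant '[{"dx":0,"dy":-0.1,"dz":3,"twist":0},{"dx":0,"dy":-0.1,"dz":6,"twist":0},{"dx":0,"dy":-0.1,"dz":6.7,"twist":0},{"dx":0,"dy":-0.1,"dz":6.7,"twist":0}]'; python3 -m pendant '[{"dx":0,"dy":0,"dz":0,"twist":0},{"dx":0,"dy":0,"dz":0,"twist":0},{"dx":0,"dy":0,"dz":0,"twist":0},{"dx":0,"dy":0,"dz":0,"twist":0},{"dx":0,"dy":0,"dz":0,"twist":0}]' 30 40; python3 go.py 566 201.5 216 0
```

```text
time: 23.12
eef_pos: [0.4049, 0.2833, 0.1376]
tcp_rot: [0.708, 0.707, 0.001, 0.0]
contact_force: [1.1, 0.4, -0.6]
opening: 0.998
finger_force: 0.0
time: 23.75
eef_pos: [0.4043, 0.2835, 0.1374]
tcp_rot: [0.707, 0.707, 0.001, 0.0]
contact_force: [-1.6, -0.7, 6.1]
opening: 0.547
finger_force: 41.9
t 23.75 tcp [404.3 283.5 137.4] phi -0.06 open 0.547 ff 41.9 F [-1.6 -0.7  6.1] q [ 0.41 -0.02  2.1   0.    1.06  0.41]
d cm [-8.18 16.19 -7.84] twist -0.1
```

```bash
python3 -m pendant '[{"dx":0,"dy":0,"dz":-2,"twist":0},{"dx":0,"dy":0,"dz":-6,"twist":0},{"dx":0,"dy":0,"dz":-8,"twist":0},{"dx":-2,"dy":4,"dz":-8,"twist":0},{"dx":-4,"dy":8,"dz":-8,"twist":0},{"dx":-6,"dy":12,"dz":-8,"twist":0},{"dx":-8.15,"dy":16.2,"dz":-8,"twist":0},{"dx":-8.15,"dy":16.2,"dz":-8,"twist":0},{"dx":-8.15,"dy":16.2,"dz":-8,"twist":0},{"dx":-8.15,"dy":16.2,"dz":-8,"twist":0}]'; python3 go.py 566.5 202 138.4 0
```

```text
time: 25.0
eef_pos: [0.5642, 0.2019, 0.2149]
tcp_rot: [0.707, 0.707, -0.001, -0.001]
contact_force: [-0.2, 0.3, -3.7]
opening: 0.549
finger_force: 43.8
t 25.00 tcp [564.2 201.9 214.9] phi -0.01 open 0.549 ff 43.8 F [-0.2  0.3 -3.7] q [0.17 0.14 1.78 0.   1.22 0.17]
d cm [0.01 0.25 7.65] twist -0.0
```

```bash
python3 -m pendant '[{"dx":0,"dy":0.15,"dz":4,"twist":0},{"dx":0,"dy":0.15,"dz":6.5,"twist":0},{"dx":0,"dy":0.15,"dz":7.2,"twist":0},{"dx":0,"dy":0.15,"dz":7.5,"twist":0},{"dx":0,"dy":0.15,"dz":7.6,"twist":0},{"dx":0,"dy":0.15,"dz":7.6,"twist":0}]'; python3 -m pendant '[{"dx":0,"dy":0,"dz":0.1,"twist":0},{"dx":0,"dy":0,"dz":0.15,"twist":0},{"dx":0,"dy":0,"dz":0.15,"twist":0}]'; python3 go.py
```

```text
time: 25.75
eef_pos: [0.5677, 0.2016, 0.1411]
tcp_rot: [0.707, 0.707, 0.001, 0.001]
contact_force: [0.6, 0.1, -5.4]
opening: 0.547
finger_force: 43.7
time: 26.12
eef_pos: [0.5671, 0.2014, 0.1385]
tcp_rot: [0.708, 0.707, 0.0, 0.0]
contact_force: [0.1, -0.5, -4.3]
opening: 0.548
finger_force: 44.0
t 26.12 tcp [567.1 201.4 138.5] phi -0.07 open 0.548 ff 44.0 F [ 0.1 -0.5 -4.3] q [ 0.17  0.22  1.84 -0.    1.09  0.17]
```

```bash
python3 -m pendant '[{"dx":0,"dy":-0.05,"dz":0.05,"twist":0},{"dx":0,"dy":-0.05,"dz":0.1,"twist":0},{"dx":0,"dy":-0.05,"dz":0.15,"twist":0},{"dx":0,"dy":-0.05,"dz":0.15,"twist":0}]'; python3 go.py
```

```text
time: 26.62
eef_pos: [0.5671, 0.2015, 0.1384]
tcp_rot: [0.707, 0.707, 0.001, 0.0]
contact_force: [-1.6, -0.8, 5.9]
opening: 0.549
finger_force: 44.8
t 26.62 tcp [567.1 201.5 138.4] phi -0.06 open 0.549 ff 44.8 F [-1.6 -0.8  5.9] q [ 0.17  0.22  1.84 -0.    1.08  0.17]
```

```bash
python3 -m pendant '[{"dx":0,"dy":0,"dz":0,"twist":0},{"dx":0,"dy":0,"dz":0,"twist":0},{"dx":0,"dy":0,"dz":0,"twist":0},{"dx":0,"dy":0,"dz":0,"twist":0},{"dx":0,"dy":0,"dz":-4,"twist":0},{"dx":0,"dy":0,"dz":-9,"twist":0},{"dx":0,"dy":0,"dz":-13,"twist":0},{"dx":0,"dy":-6,"dz":-14,"twist":0},{"dx":0,"dy":-12,"dz":-14,"twist":0},{"dx":0,"dy":-14,"dz":-14,"twist":0}]' 100; python3 -m pendant '[{"dx":6,"dy":0,"dz":0,"twist":0},{"dx":12,"dy":0,"dz":0,"twist":0},{"dx":18,"dy":0,"dz":0,"twist":0},{"dx":24,"dy":0,"dz":0,"twist":0},{"dx":26,"dy":0,"dz":0,"twist":0},{"dx":26,"dy":0,"dz":0,"twist":0}]'; python3 - <<'E'
from m import *
S=ctrl.read_camera("scene");T=ctrl.read_camera("top")
cv2.imwrite("pics/p7.png",np.hstack([cv2.resize(S["img"][120:300,170:450],None,fx=1.4,fy=1.4),cv2.resize(T["img"][160:340,180:460],None,fx=1.4,fy=1.4)])[...,::-1])
for W,b,n in((cloud(T),(205,195,275,265),"T"),(cloud(S),(350,120,410,180),"S")):
    k=np.zeros(W.shape[:2],bool); k[b[1]:b[3],b[0]:b[2]]=1
    Q=W[k&(W[...,2]>.158)&(W[...,2]<.172)]; print(n,len(Q),cv2.minEnclosingCircle((Q[:,:2]*1000).astype(np.float32)))
E
python3 go.py
```

```text
time: 27.88
eef_pos: [0.4238, 0.2016, 0.2766]
tcp_rot: [0.707, 0.707, -0.0, -0.0]
contact_force: [0.7, 0.4, 0.5]
opening: 0.999
finger_force: 0.0
time: 28.62
eef_pos: [0.4265, 0.4621, 0.2762]
tcp_rot: [0.707, 0.707, -0.001, 0.0]
contact_force: [0.0, -0.3, 0.0]
opening: 0.996
finger_force: 0.0
T 350 ((564.5819091796875, 200.63116455078125), 23.94611930847168)
S 267 ((567.0067749023438, 200.93109130859375), 25.59595489501953)
t 28.73 tcp [427.  460.5 276.6] phi -0.10 open 0.999 ff 0.0 F [ 0.4 -0.9 -0.4] q [ 0.66  0.15  1.65 -0.    1.34  0.66]
```

View pics/p7.png

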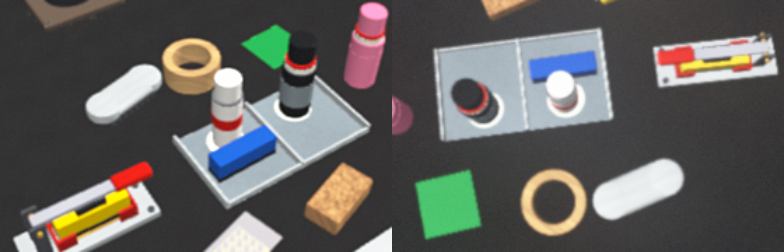

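The bottle stands upright on its spot (left half (295,110), right half (475,95)), within 1 mm of the spot's centre. The clamp is closed over the yellow bar, and the white bottle and blue bar are where they were.

```bash
python3 -c "
from plant import ctrl
print(ctrl.sign_off())"
```

```text
the job is handed in; nothing more can be done
None
```

I handed the job in at about 29 s: the yellow bar is pressed home under the fully closed clamp, and the black bottle, which stood on the green pad meanwhile, is back upright within 1 mm of its spot's centre; nothing else was moved.

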